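Put the wipes tub away behind a roller-catch door

TASK

Pull the small white cupboard's door out through its roller catch and swing it wide open, then stand the squat tub from the bench upright in the empty bay of the rack on the inside of the door. Push the door shut until the catch snaps and holds it by itself. Go gently: feel the catch rather than forcing or slamming the door, and leave the jar in the rack and the other things on the bench standing as they are.

Things in the scene. Friction and masses are not known exactly. Their poses are not given: they have to be found in the camera images.
- cabinet: White laminate bench cupboard, fixed: 280 mm wide, 180 deep, 290 high, left of the robot, door looking to the robot's right, hinge on the edge nearer the robot. Origin: centre of its underside. x points from the door side to the back, y along the width to the hinge edge, z up.
- door (a joint): Door angle, rad, about its upright hinge on the cupboard's +y edge: about 0 shut, grows as it opens, clockwise seen from above, to 1.75. It stays where left (friction 0.06 N m). Panel 1 kg, 280 mm wide, 16 thick, top edge 288 mm above the bench. Snapped shut it reads -0.018 to 0.016; not yet snapped, the rollers push it back out to 0.04 or more.
- door_panel (a point): Middle of the door's outer face, 140 mm from the hinge. Inside, 250 mm from the hinge and 110 mm above the bench, a double roller catch: two sprung rollers on the cupboard's side wall grip a spear-shaped strike on the door. At the handle it takes about 14 N to pull out and up to 11 N to push in, over the last 12 mm; the push drops as it snaps, then a hard stop follows.
- door_handle (a point): Middle of the level steel bar handle outside the door: 11 mm thick, 110 long, 262 mm above the bench, 190 mm from the hinge line along the door, 51 mm out from it; 35 mm off the door's face (29 mm free behind the bar), stand-offs 47 mm either side. Axes turn with the door: x through the door to its inner side, y towards the hinge, z up.
- door_hinge (a point): Point on the hinge line, level with the handle, in the plane of the door's inner face; axes as door_handle. The catch sits in slotted holes and shifts some mm in and out with the strike, unmeasured: it snaps shut at another depth than the door stood at before, mostly a few mm farther in.
- bay_empty (a point): Floor centre of the rack's empty bay on the door's inside: 165 mm above the bench, 184 mm from the hinge along the door, 39 mm in from its inner face; axes as door_handle. Bay 100 mm long, 77 deep, open above, walls 35 high. Shut, it lies under the cupboard's roof; it is clear of it with the door open 0.9 rad or more.
- bay_jar (a point): Floor centre of the rack's other bay, nearer the hinge, same size, where rack_jar stands.
- tub: Squat plain white round tub with a ribbed lid, 52 mm diameter (ribs of the top 22 mm: 55), 100 high, 0.17 to 0.35 kg, on the bench to the robot's right. Origin: centre of its underside, z up. It goes in the empty bay.
- rack_jar: Small amber jar, 40 mm diameter, 85 high, loose in the bay nearer the hinge. Origin: centre of its underside. Stays there, upright.
- bottle: Tall white bottle with a neck and a grey cap, 64 mm diameter, 170 high, on the bench to the robot's right, nearer or farther than the tub. Origin: centre of its underside. Leave alone.
- tin: Small empty fluted aluminium tart tin, 84 mm across the rim, 28 high, on the bench right of the middle, beyond the bottle and tub. Origin: centre of its underside. Leave alone.
- door_stop (a joint): How far the catch's rubber stop is pressed in, m; 0 when free. The door bears on it, with about 12 N, once it has snapped shut; it hardly gives. Pushing on at the handle with more than some 20 N spoils it.
There are look-alikes about, which are no part of the job. What is shaped like the tub but yellow is not meant.

How it is judged:
On the way, in this order (a step that is already met when the one before it is completed fails the run):
1. the door is pulled through its catch and stands wide open (more than 0.9 rad) (value of joint door above 0.9 rad), for 0.2 s.
2. the tub stands upright in the empty bay of the door rack and is let go, with the door still open (x of tub in the frame of bay_empty between -0.012 and 0.012 m and y of tub in the frame of bay_empty between -0.026 and 0.026 m and z of tub in the frame of bay_empty between -0.004 and 0.004 m and angle between tub's own z axis and vertical below 0.1 rad and value of joint door above 0.5 rad and contact force between the fingers and tub below 0.3 N), for 0.3 s.
At the end, for the whole second after the job is handed in: The catch holds the door shut, still (within 0.02 rad); the tub stands upright on the floor of the once empty bay (12 mm of its middle across, 26 along, 4 in height, tilt under 0.1 rad); the jar stands in its bay (45 mm of its middle, tilt under 0.15); bottle and tin within 30 mm of where they were (value of joint door below 0.02 rad and velocity of joint door between -0.05 and 0.05 rad/s and x of tub in the frame of bay_empty between -0.012 and 0.012 m and y of tub in the frame of bay_empty between -0.026 and 0.026 m and z of tub in the frame of bay_empty between -0.004 and 0.004 m and angle between tub's own z axis and vertical below 0.1 rad and distance between rack_jar and bay_jar below 0.045 m and angle between rack_jar's own z axis and vertical below 0.15 rad and linear speed of tub below 0.02 m/s and distance of each of bottle, tin from where it was at the start of the episode below 0.03 m); the robot touches nothing.
It fails at once if the door is forced against its stop with more than 30 N (contact force between door_stop and anything else above 30 N).
It fails at once if the door is slammed (closing faster than 1.5 rad/s) (velocity of joint door below -1.5 rad/s).
It fails at once if the jar in the rack is tipped or knocked out of its bay (angle between rack_jar's own z axis and vertical above 0.4 rad or distance between rack_jar and bay_jar above 0.06 m).
It fails at once if the bottle or the tin is knocked or shifted more than 30 mm (distance of any of bottle, tin from where it was at the start of the episode above 0.03 m or angle between any of bottle, tin's own z axis and vertical above 0.4 rad).
It also fails if it takes over 70 s, if anything falls off the work surface, if the arm or the gripper's body presses on something with over 40 N, if the wrist force passes 120 N, or if a joint passes its speed limit or range.

ROBOT

A 6-joint arm with a two-finger parallel gripper is mounted at the origin on the work surface. World frame = base frame: x ahead of the robot, y to its left, z up, the work surface at z = 0. Lengths are in m, angles in rad, forces in N, time in s.
With the tool pointing down it reaches from about 0.35 to 0.85 m from the base axis. Payload 8.1 kg.
Tool frame: the origin (TCP) lies on the centre line of the jaws, within the pads' length; the fingertips stand 11 mm ahead of it and the grasp point (between the pads) lies 8 mm behind it; z points along the fingers, y is the line along which they close (so a half turn about z gives the same grasp; the last joint's range is limited). The gripper opens to 93 mm and grips with 3 to 60 N. Pads are 15 mm wide; open, the fingers measure 128 mm over their backs; the gripper's body (75 mm by 188 mm) begins 65 mm behind the grasp point.
Start: joints at [1.049, 0.13, 1.488, -0, 1.523, -0.085], TCP at [0.254, 0.544, 0.23] pointing down, gripper open.
Joint ranges: [-2.96, 2.96], [-0.89, 2.26], [0.02, 2.5], [-1.34, 4.48], [0, 2.73], [-2.66, 2.66]. Speed limits (rad/s): [2.39, 2.39, 2.79, 3.14, 3.14, 3.14].

INTERFACE

Orientations are given as a unit quaternion [w, x, y, z].
In Python, from cell import ctrl gives the robot as it stands. The module is installed in compiled form; this text tells all that it offers.
- The arm moves only by the tool send_rows, never from a script. Its argument "series" is a list of rows, each an object with "offset": the shift along the tool's x, y, z in m, a list of three; "rot": the turn, a rotation vector about the tool's x, y, z in rad, a list of three; "grip": the opening in per cent of the stroke, from 0 (shut) to 100 (fully open). A call has 1 to 8 rows; each row is the pose to reach, as a shift and turn from the pose commanded when the call began, along the tool's axes at that moment; what a row does not reach only later rows make up. A row lasts 1/8 s, in which the tool goes at most 62.5 mm and 10.7 degrees, less where a joint would pass 70% of its speed; a pose out of reach is approached as far as the arm can. A call with a gripper value outside its range is refused whole. The fingers move at their own pace and stop on an object; "grip_force" is the grip in N (left out, the last holds). Time passes only in rows, so rows that repeat a pose let the fingers close. It gives the time, the measured TCP pose, the force, the opening and the grip force at its end, in the units of the state.
- ctrl.get_obs(): the state, without advancing time (a new reading comes with each control period).
- ctrl.snapshot(name): name is "scene" or "side" or "wrist"; returns a dict with "frame" (384x512x3 uint8, blue, green, red), "mtx" (3x3 intrinsics, pixels), "rvec" (rotation vector, rad) and "tvec" (3), from world to camera coordinates, as OpenCV has them. Camera axes: x right, y down, z forward; pixel columns grow to the right and rows downward; lengths in m; the calibration is good to about 2 mm. A picture is of the moment at which its call begins. There is no depth.
- ctrl.finish_job(): hands the job in; it is judged then, once.
Trained networks look in a picture, given as the dict that the camera call returned (one of the last four; its "shot" number tells which), for a name from the list of things; names that differ only in an ending like _2 or _b are one class to them, and where a whole thing is asked for, a point or a joint stands for the part that bears it (a point fixed in the world has none). Each returns a list of dicts, best first, with "conf" (0 to 1); they miss things now and then, are a little off and sometimes report something else, mostly with a low value. They report only what shows in the picture. A call takes as long as a camera call. They do not tell look-alikes from the thing itself.
- ctrl.regions_of(picture, thing): "mask" (384x512 bool, what is visible of it) and "rect" ([left, top, right, bottom] in pixels, round what is visible of it).
The state is a dict: "clock": time; "joints": joint angles; "qd": joint speeds; "tau": joint torques, N m; "eef_pos": TCP position; "tool_rot": TCP orientation; "contact_force": force on the tool from outside, world axes, zero at the start; "moment": the same for the moment, N m; "opening": finger opening in m; "grasp_force": force on a finger pad.
Only numpy, scipy, OpenCV 4.12 (cv2) and the standard library are available. Lean on these libraries where they do the work, as an engineer would, in place of code of your own. Each camera call takes 0.05 s, during which the arm holds its last target. There are 200 camera calls.

## Working session

There is one attempt and no reset: what is moved stays moved. The work goes in short steps, Python scripts to look and compute and a tool call to move; the robot and the scene stay as the last step left them, time stands still between calls to the robot, and variables do not carry over. Pictures are saved under pics/ and viewed, at most 10 in all, crops included, and the job is handed in when it is done.

Besides the shell and the picture viewer there is one more tool, called after "Emit:" as name(argument=value, ...), one argument or row to a line, values as JSON. send_rows: Moves the arm, as the interface text tells. Its arguments: {"type":"object","properties":{"series":{"type":"array","items":{"type":"object","properties":{"offset":{"type":"array","items":{"type":"number"}},"rot":{"type":"array","items":{"type":"number"}},"grip":{"type":"number"}}}},"grip_force":{"type":"number"}},"required":["series"]}

```bash
mkdir -p pics
cat > h.py <<'E'
import numpy as np, cv2
from cell import ctrl
from scipy.spatial.transform import Rotation as R
def cam(p):
    Rm=cv2.Rodrigues(np.array(p['rvec'],float))[0]; t=np.array(p['tvec'],float).ravel()
    return Rm,t,np.array(p['mtx'],float)
def ray(p,u,v):
    Rm,t,K=cam(p); d=Rm.T@np.linalg.solve(K,[u,v,1.]); return -Rm.T@t,d
def atz(p,u,v,z):
    o,d=ray(p,u,v); return o+d*(z-o[2])/d[2]
def proj(p,X):
    return cv2.projectPoints(np.array(X,float).reshape(-1,3),np.array(p['rvec'],float),np.array(p['tvec'],float),np.array(p['mtx'],float),None)[0].reshape(-1,2)
E
python3 - <<'E'
from h import *
o=ctrl.get_obs(); print({k:np.round(v,3).tolist() for k,v in o.items()})
ims=[]
for n in ['scene','side']:
    p=ctrl.snapshot(n); Rm,t,K=cam(p); print(n,p['shot'],(-Rm.T@t).round(3),Rm[2].round(2))
    cv2.imwrite(f'pics/{n}0.png',cv2.resize(p['frame'],(800,600)))
    for th in ['cabinet','door_panel','door_handle','tub','bottle','tin']:
        for r in ctrl.regions_of(p,th): 
            l,tt,rr,b=r['rect']; print(th,round(r['conf'],2),np.round(r['rect']).tolist(),atz(p,(l+rr)/2,b,0).round(3))
E
```

```text
{'clock': 0.0, 'joints': [1.049, 0.131, 1.489, 0.0, 1.523, -0.085], 'qd': [-0.0, 0.001, -0.0, 0.0, 0.002, 0.0], 'tau': [-0.002, -55.983, -49.176, 0.077, 0.036, -0.0], 'eef_pos': [0.254, 0.543, 0.229], 'tool_rot': [-0.0, 0.217, 0.976, -0.001], 'contact_force': [0.379, 0.37, -0.318], 'moment': [-0.004, -0.049, 0.033], 'grasp_force': 0.0, 'opening': 0.093}
scene 1 [ 0.942 -0.925  0.871] [-0.29  0.75 -0.59]
cabinet 0.92 [256.0, 91.0, 363.0, 219.0] [0.695 0.123 0.   ]
door_panel 0.73 [252.0, 119.0, 345.0, 217.0] [0.659 0.119 0.   ]
door_handle 0.85 [256.0, 116.0, 343.0, 218.0] [0.663 0.119 0.   ]
tub 0.79 [194.0, 297.0, 222.0, 341.0] [ 0.61  -0.398  0.   ]
tub 0.77 [205.0, 264.0, 233.0, 308.0] [ 0.59  -0.301  0.   ]
tub 0.77 [218.0, 230.0, 240.0, 267.0] [ 0.552 -0.164  0.   ]
tub 0.72 [256.0, 115.0, 345.0, 216.0] [0.664 0.127 0.   ]
bottle 0.76 [160.0, 240.0, 190.0, 295.0] [ 0.466 -0.308  0.   ]
bottle 0.75 [256.0, 118.0, 342.0, 215.0] [0.659 0.13  0.   ]
tin 0.62 [251.0, 265.0, 281.0, 293.0] [ 0.68  -0.211  0.   ]
side 2 [ 0.897 -0.068  0.973] [-0.35  0.05 -0.94]
door_panel 0.58 [328.0, 98.0, 370.0, 255.0] [0.754 0.185 0.   ]
door_handle 0.64 [328.0, 101.0, 371.0, 256.0] [0.756 0.186 0.   ]
tub 0.87 [142.0, 194.0, 174.0, 230.0] [ 0.609 -0.292  0.   ]
tub 0.71 [199.0, 172.0, 222.0, 206.0] [ 0.566 -0.148  0.   ]
tub 0.66 [102.0, 212.0, 134.0, 237.0] [ 0.61  -0.395  0.   ]
bottle 0.61 [322.0, 98.0, 371.0, 257.0] [0.757 0.178 0.   ]
bottle 0.57 [132.0, 142.0, 167.0, 185.0] [ 0.477 -0.305  0.   ]
tin 0.63 [184.0, 225.0, 215.0, 262.0] [ 0.708 -0.192  0.   ]
```

View pics/scene0.png

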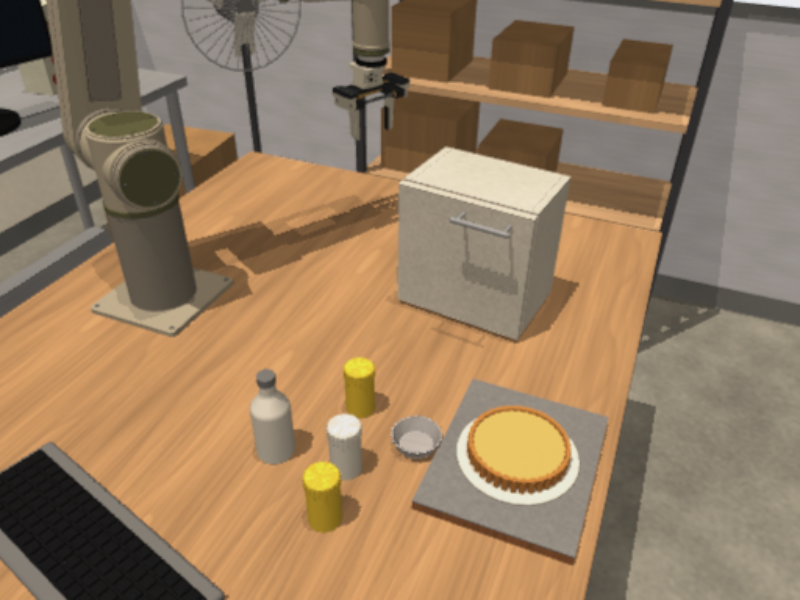

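View pics/side0.png

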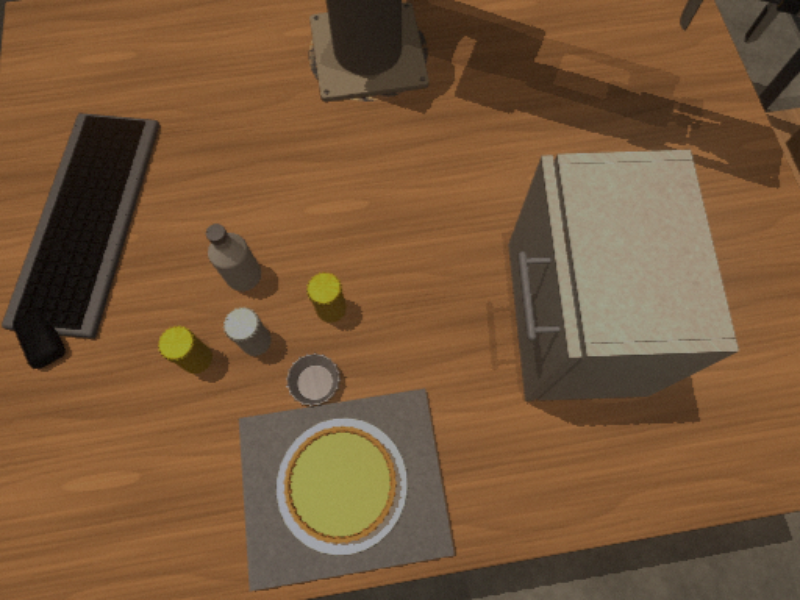

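The scene view (800 px) shows three tub-shaped things: white at (345,447), yellow at (360,388) and yellow at (322,497). The white one fits, because yellow is excluded; it is at (245,330) in the side view. The cupboard is shut, with its handle at (480,225) in scene and (528,295) in side. I'll confirm the tub in one crop, with the cupboard corners alongside.

Run:
```python
from h import *
s=ctrl.snapshot('side'); c=ctrl.snapshot('scene')
a=cv2.resize(s['frame'][90:265,322:482],None,fx=3.4,fy=3.4,interpolation=cv2.INTER_CUBIC)
b=cv2.resize(c['frame'][255:325,185:245],None,fx=4,fy=4,interpolation=cv2.INTER_CUBIC)
out=np.zeros((600,800,3),np.uint8); out[:a.shape[0],:a.shape[1]]=a; out[:b.shape[0],550:550+b.shape[1]]=b
cv2.imwrite('pics/crop1.png',out)
```

```text
(no output)
```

View pics/crop1.png

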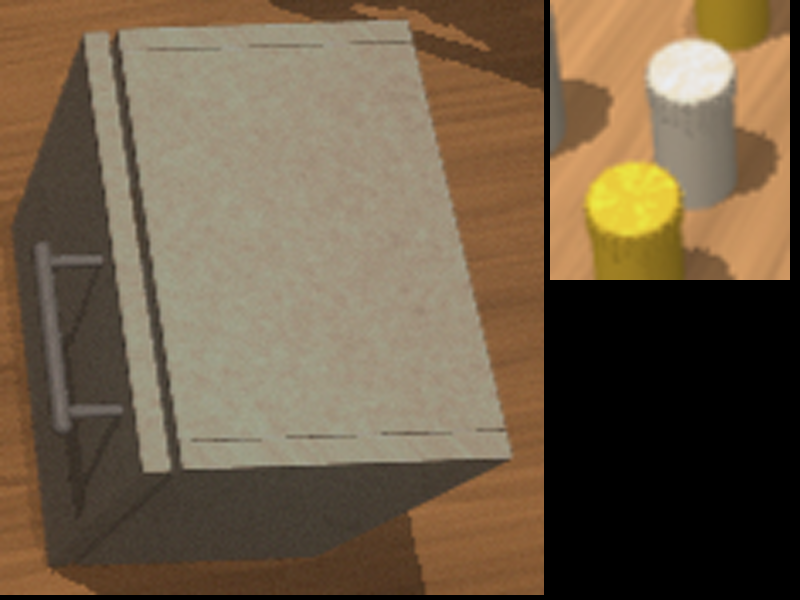

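The crop confirms the white tub (right panel, around (690,120), ribbed lid). In the left panel, the door's top outer edge runs (83,35)-(145,473) and the handle bar (42,243)-(63,430).

Run:
```python
from h import *
s=ctrl.snapshot('side'); c=ctrl.snapshot('scene')
f=lambda x,y,z:atz(s,322+(x+.5)/3.4-.5,90+(y+.5)/3.4-.5,z)
for n,x,y,z in [('outN',83,35,.288),('outF',145,473,.288),('inN',108,33,.288),('inF',170,470,.288),('rfN',119,31,.29),('rfF',182,469,.29),('bN',410,20,.29),('bF',511,458,.29),('hN',42,243,.262),('hF',63,430,.262),('botF',50,566,.01)]:
    print(n,f(x,y,z).round(4))
# scene corners of door top (800px)
for n,u,v,z in [('outN',401,185,.288),('outF',528,220,.288),('hN',451,218,.262),('hF',511,234,.262)]: print('sc',n,atz(c,u*.64,v*.64,z).round(4))
# tub: rects tops
for p in (s,c):
  for r in ctrl.regions_of(p,'tub')[:3]:
    m=r['mask']; px=p['frame'][m]; hs=cv2.cvtColor(px.reshape(1,-1,3),cv2.COLOR_BGR2HSV)[0]
    best=None
    from scipy.optimize import minimize
    th=np.linspace(0,2*np.pi,24,endpoint=False)
    def hull(q):
        P=np.vstack([np.c_[q[0]+rr*np.cos(th),q[1]+rr*np.sin(th),0*th+z] for z,rr in((0,.026),(.078,.0275),(.1,.0275))]); uv=proj(p,P); return [uv[:,0].min(),uv[:,1].min(),uv[:,0].max(),uv[:,1].max()]
    l,t,rr,b=r['rect']; q0=atz(p,(l+rr)/2,(t+b)/2,.05)[:2]
    q=minimize(lambda q:np.sum((np.array(hull(q))-np.array(r['rect']))**2),q0,method='Nelder-Mead').x
    print(np.median(hs[:,1]),q.round(4),np.round(r['rect']))
```

```text
outN [0.4783 0.1839 0.288 ]
outF [0.7534 0.1501 0.288 ]
inN [0.4795 0.1994 0.288 ]
inF [0.754  0.1638 0.288 ]
rfN [0.4804 0.2056 0.29  ]
rfF [0.7549 0.1697 0.29  ]
bN [0.5022 0.3839 0.29  ]
bF [0.7779 0.3464 0.29  ]
hN [0.6004 0.134  0.262 ]
hF [0.716 0.119 0.262]
botF [0.7524 0.151  0.01  ]
sc outN [0.49   0.1715 0.288 ]
sc outF [0.7481 0.1367 0.288 ]
sc hN [0.6066 0.1329 0.262 ]
sc hF [0.7241 0.1213 0.262 ]
193.0 [ 0.5385 -0.14  ] [196. 172. 221. 205.]
196.0 [ 0.5948 -0.3728] [101. 210. 136. 238.]
54.0 [0.5792 0.3597] [328.  93. 472. 256.]
46.0 [ 0.5821 -0.2787] [206. 263. 233. 310.]
197.0 [ 0.6017 -0.375 ] [196. 296. 219. 341.]
197.0 [ 0.5481 -0.1416] [220. 228. 242. 268.]
```

```bash
cat >> h.py <<'E'
def to(pos,yaw):
    "offset & rotvec in present tool axes to reach pos, tool down, tool-y at world angle yaw"
    o=ctrl.get_obs(); w,x,y,z=o['tool_rot']; Rc=R.from_quat([x,y,z,w])
    Y=[np.cos(yaw),np.sin(yaw),0]; Z=[0,0,-1]; Rt=R.from_matrix(np.c_[np.cross(Y,Z),Y,Z])
    print('pos',np.round(o['eef_pos'],4),'off',Rc.inv().apply(np.array(pos)-o['eef_pos']).round(4),'rot',(Rc.inv()*Rt).as_rotvec().round(3),'t',round(o['clock'],2),'F',np.round(o['contact_force'],1))
H=np.array([.479,.1995]); A0=-.129
def door(th,along,inn):
    a=A0-th; d=np.array([np.cos(a),np.sin(a)]); n=np.array([d[1],-d[0]]); return H+along*d-inn*n, a
E
python3 -c "
from h import *
p,a=door(0,.19,-.051); print(p,a); to([*p,.36],a+np.pi/2)"
```

```text
[0.66086053 0.12448168] -0.129
pos [0.2538 0.5437 0.2297] off [-0.5462 -0.2077 -0.1304] rot [ 0.     0.    -0.308] t 1.0 F [-0.4 -0.7 -0.2]
```

Emit:
send_rows(
  series=[
    {"offset": [0,0,-0.06],"rot": [0,0,0],"grip": 25},
    {"offset": [0,0,-0.12],"rot": [0,0,0],"grip": 25},
    {"offset": [-0.055,-0.021,-0.13],"rot": [0,0,-0.1],"grip": 25},
    {"offset": [-0.11,-0.042,-0.13],"rot": [0,0,-0.2],"grip": 25},
    {"offset": [-0.165,-0.063,-0.13],"rot": [0,0,-0.3],"grip": 25},
    {"offset": [-0.22,-0.084,-0.13],"rot": [0,0,-0.308],"grip": 25},
    {"offset": [-0.275,-0.105,-0.13],"rot": [0,0,-0.308],"grip": 25},
    {"offset": [-0.33,-0.126,-0.13],"rot": [0,0,-0.308],"grip": 25},
  ],
  grip_force=15,
)

```text
clock: 2.0
eef_pos: [0.5006, 0.2884, 0.3598]
tool_rot: [0.0, 0.064, 0.998, 0.0]
contact_force: [0.1, 1.3, -0.5]
opening: 0.0239
grasp_force: 0.0
```

```bash
python3 -c "
from h import *
p,a=door(0,.19,-.051); to([*p,.36],a+np.pi/2)"
```

```text
pos [0.5006 0.2884 0.3598] off [-1.799e-01 -1.420e-01 -1.000e-04] rot [0. 0. 0.] t 2.0 F [ 0.1  1.3 -0.5]
```

Emit:
send_rows(
  series=[
    {"offset": [-0.045,-0.036,0],"rot": [0,0,0],"grip": 25},
    {"offset": [-0.09,-0.072,0],"rot": [0,0,0],"grip": 25},
    {"offset": [-0.135,-0.108,0],"rot": [0,0,0],"grip": 25},
    {"offset": [-0.18,-0.142,0],"rot": [0,0,0],"grip": 25},
    {"offset": [-0.18,-0.142,0],"rot": [0,0,0],"grip": 25},
    {"offset": [-0.18,-0.142,0],"rot": [0,0,0],"grip": 25},
  ],
)

```text
clock: 2.75
eef_pos: [0.6597, 0.1261, 0.3593]
tool_rot: [-0.0, 0.065, 0.998, 0.0]
contact_force: [0.5, -0.2, 0.1]
opening: 0.0233
grasp_force: 0.0
```

Run:
```python
from h import *
p,a=door(0,.19,-.051); to([*p,.254],a+np.pi/2)
w=ctrl.snapshot('wrist'); s=ctrl.snapshot('side')
out=np.zeros((600,800,3),np.uint8)
out[:384,:512]=w['frame']
b=cv2.resize(s['frame'][85:225,300:440],(288,288)); out[:288,512:]=b
pr=[proj(w,[*door(0,.19+e,-.051)[0],.262])[0].round() for e in(-.055,.055)]+[proj(w,[*door(0,e,-.016)[0],.288])[0].round() for e in(0,.28)]
print(pr); Rm,t,K=cam(w); print((-Rm.T@t).round(3))
cv2.imwrite('pics/w1.png',out)
```

```text
pos [0.6597 0.1261 0.3593] off [-0.0015 -0.0015  0.1053] rot [ 0.    -0.001 -0.   ] t 2.75 F [ 0.5 -0.2  0.1]
[array([257., 134.]), array([257., 250.]), array([310., -72.]), array([296., 298.])]
[0.589 0.135 0.514]
```

View pics/w1.png

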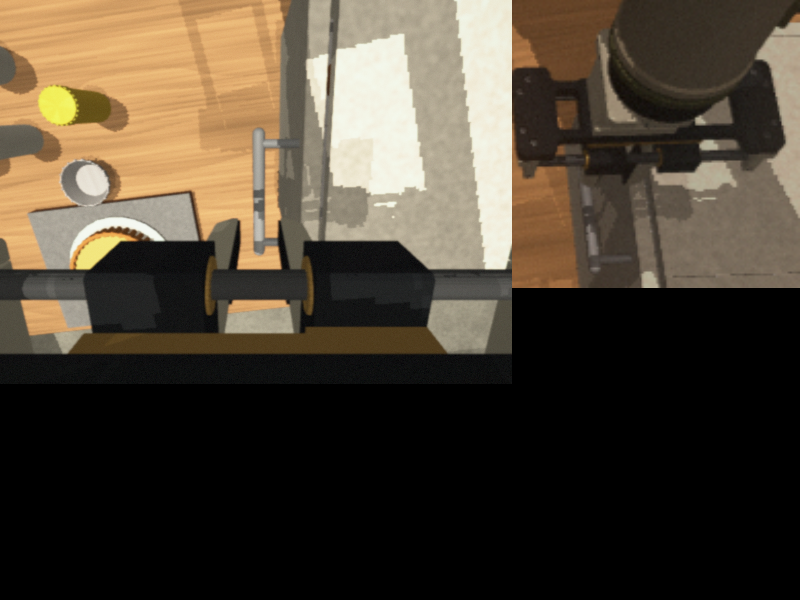

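The wrist view shows the bar at column 259, rows 130-252, between the open fingers. That is about 1-2 mm from my estimate, so I'll go straight down and grip.

Emit:
send_rows(
  series=[
    {"offset": [-0.001,0,0.05],"rot": [0,0,0],"grip": 25},
    {"offset": [-0.001,0,0.08],"rot": [0,0,0],"grip": 25},
    {"offset": [-0.001,0,0.105],"rot": [0,0,0],"grip": 25},
    {"offset": [-0.001,0,0.105],"rot": [0,0,0],"grip": 25},
  ],
)

```text
clock: 3.35
eef_pos: [0.6588, 0.1271, 0.2526]
tool_rot: [-0.002, 0.063, 0.998, -0.0]
contact_force: [0.4, 0.4, -0.6]
opening: 0.023
grasp_force: 0.0
```

Emit:
send_rows(
  series=[
    {"offset": [0,0,0],"rot": [0,0,0],"grip": 6},
    {"offset": [0,0,0],"rot": [0,0,0],"grip": 6},
    {"offset": [0,0,0],"rot": [0,0,0],"grip": 6},
    {"offset": [0,0,0],"rot": [0,0,0],"grip": 6},
  ],
  grip_force=20,
)

```text
clock: 3.85
eef_pos: [0.6615, 0.126, 0.2571]
tool_rot: [0.001, 0.064, 0.998, 0.0]
contact_force: [-2.1, -0.6, 6.2]
opening: 0.0101
grasp_force: 20.0
```

```bash
cat > arc.py <<'E'
import sys, numpy as np
# rows for opening by each th (relative), tool frame at call start, hx,hy handle->hinge
for t in map(float,sys.argv[1:]):
    c,s=np.cos(t),np.sin(t); print(f'{t}: [{.19-.19*c+.051*s:.4f}, {.051-.19*s-.051*c:.4f}, 0] rot {t}')
E
python3 arc.py .02 .04 .06 .08 .1 .12 .16 .2 .28 .36 .45 .54 .64
```

```text
0.02: [0.0011, -0.0038, 0] rot 0.02
0.04: [0.0022, -0.0076, 0] rot 0.04
0.06: [0.0034, -0.0113, 0] rot 0.06
0.08: [0.0047, -0.0150, 0] rot 0.08
0.1: [0.0060, -0.0187, 0] rot 0.1
0.12: [0.0075, -0.0224, 0] rot 0.12
0.16: [0.0106, -0.0296, 0] rot 0.16
0.2: [0.0139, -0.0367, 0] rot 0.2
0.28: [0.0215, -0.0505, 0] rot 0.28
0.36: [0.0301, -0.0637, 0] rot 0.36
0.45: [0.0411, -0.0776, 0] rot 0.45
0.54: [0.0533, -0.0904, 0] rot 0.54
0.64: [0.0681, -0.1034, 0] rot 0.64
```

Emit:
send_rows(
  series=[
    {"offset": [0.001,-0.004,0],"rot": [0,0,0.02],"grip": 6},
    {"offset": [0.002,-0.0075,0],"rot": [0,0,0.04],"grip": 6},
    {"offset": [0.0035,-0.0115,0],"rot": [0,0,0.06],"grip": 6},
    {"offset": [0.0045,-0.015,0],"rot": [0,0,0.08],"grip": 6},
    {"offset": [0.006,-0.0185,0],"rot": [0,0,0.1],"grip": 6},
    {"offset": [0.0075,-0.0225,0],"rot": [0,0,0.12],"grip": 6},
  ],
  grip_force=30,
)

```text
clock: 4.6
eef_pos: [0.6513, 0.1047, 0.2571]
tool_rot: [0.002, 0.124, 0.992, 0.001]
contact_force: [-1.0, 0.9, 7.0]
opening: 0.0103
grasp_force: 30.0
```

Emit:
send_rows(
  series=[
    {"offset": [0.0022,-0.0076,-0.001],"rot": [0,0,0.04],"grip": 6},
    {"offset": [0.006,-0.0187,-0.002],"rot": [0,0,0.1],"grip": 6},
    {"offset": [0.0121,-0.0331,-0.002],"rot": [0,0,0.18],"grip": 6},
    {"offset": [0.0215,-0.0505,-0.002],"rot": [0,0,0.28],"grip": 6},
    {"offset": [0.0301,-0.0637,-0.002],"rot": [0,0,0.36],"grip": 6},
    {"offset": [0.0411,-0.0776,-0.002],"rot": [0,0,0.45],"grip": 6},
    {"offset": [0.0533,-0.0904,-0.002],"rot": [0,0,0.54],"grip": 6},
    {"offset": [0.0681,-0.1034,-0.002],"rot": [0,0,0.64],"grip": 6},
  ],
)

```text
clock: 5.6
eef_pos: [0.5588, 0.0199, 0.2571]
tool_rot: [0.001, 0.432, 0.902, -0.0]
contact_force: [1.2, -0.3, 3.1]
opening: 0.0099
grasp_force: 30.0
```

Emit:
send_rows(
  series=[
    {"offset": [0.006,-0.0187,-0.001],"rot": [0,0,0.1],"grip": 6},
    {"offset": [0.0139,-0.0367,-0.002],"rot": [0,0,0.2],"grip": 6},
    {"offset": [0.0215,-0.0505,-0.002],"rot": [0,0,0.28],"grip": 6},
    {"offset": [0.0301,-0.0637,-0.002],"rot": [0,0,0.36],"grip": 6},
    {"offset": [0.0411,-0.0776,-0.002],"rot": [0,0,0.45],"grip": 6},
    {"offset": [0.0533,-0.0904,-0.002],"rot": [0,0,0.54],"grip": 6},
    {"offset": [0.0533,-0.0904,-0.002],"rot": [0,0,0.54],"grip": 6},
    {"offset": [0.0533,-0.0904,-0.002],"rot": [0,0,0.54],"grip": 6},
  ],
)

```text
clock: 6.6
eef_pos: [0.4539, 0.0043, 0.2572]
tool_rot: [-0.001, 0.656, 0.755, -0.002]
contact_force: [-1.0, -4.7, -8.0]
opening: 0.01
grasp_force: 30.0
```

Run:
```python
from h import *
for th in (1.2,1.25,1.3,1.35):
    p,a=door(th,.19,-.051); print(th,p,a+np.pi/2)
o=ctrl.get_obs(); w,x,y,z=o['tool_rot']; print(R.from_quat([x,y,z,w]).as_matrix().round(3)); to([*p,.33],a+np.pi/2)
```

```text
1.2 [0.47497857 0.00281541] 0.2417963267948966
1.25 [0.46515346 0.0032622 ] 0.19179632679489655
1.3 [0.45536296 0.00419949] 0.1417963267948965
1.35 [0.44563154 0.00562492] 0.09179632679489647
[[-0.14   0.99  -0.003]
 [ 0.99   0.14  -0.002]
 [-0.001 -0.003 -1.   ]]
pos [0.4539 0.0043 0.2572] off [ 0.0024 -0.0083 -0.0728] rot [-0.003  0.001  0.049] t 6.6 F [-1.  -4.7 -8. ]
```

The door is open to about 1.3 rad, as modelled. Next I release the bar and rise.

Emit:
send_rows(
  series=[
    {"offset": [0,0,0],"rot": [0,0,0],"grip": 25},
    {"offset": [0,0,0],"rot": [0,0,0],"grip": 25},
    {"offset": [0,0,0],"rot": [0,0,0],"grip": 25},
    {"offset": [0,0,-0.03],"rot": [0,0,0],"grip": 25},
    {"offset": [0,0,-0.07],"rot": [0,0,0],"grip": 25},
    {"offset": [0,0,-0.1],"rot": [0,0,0],"grip": 25},
  ],
)

```text
clock: 7.35
eef_pos: [0.4555, 0.0055, 0.3607]
tool_rot: [0.001, 0.655, 0.756, 0.001]
contact_force: [0.5, 0.0, -0.5]
opening: 0.0234
grasp_force: 0.0
```

Run:
```python
from h import *
to([.58,-.279,.26],-np.pi/4)
```

```text
pos [0.4555 0.0055 0.3607] off [-0.2993  0.0828  0.1009] rot [ 0.002 -0.001  0.928] t 7.35 F [ 0.5  0.  -0.5]
```

Emit:
send_rows(
  series=[
    {"offset": [-0.055,0.015,0],"rot": [0,0,0.15],"grip": 85},
    {"offset": [-0.11,0.03,0],"rot": [0,0,0.3],"grip": 85},
    {"offset": [-0.165,0.046,0],"rot": [0,0,0.45],"grip": 85},
    {"offset": [-0.22,0.061,0.03],"rot": [0,0,0.6],"grip": 85},
    {"offset": [-0.27,0.075,0.06],"rot": [0,0,0.77],"grip": 85},
    {"offset": [-0.299,0.083,0.1],"rot": [0,0,0.928],"grip": 85},
    {"offset": [-0.299,0.083,0.1],"rot": [0,0,0.928],"grip": 85},
    {"offset": [-0.299,0.083,0.1],"rot": [0,0,0.928],"grip": 85},
  ],
)

```text
clock: 8.35
eef_pos: [0.58, -0.2784, 0.2596]
tool_rot: [0.0, 0.924, 0.383, 0.0]
contact_force: [-0.4, 0.6, -0.3]
opening: 0.079
grasp_force: 0.0
```

Run:
```python
from h import *
from scipy.optimize import minimize
th=np.linspace(0,2*np.pi,24,endpoint=False)
ims=[]
for n in('wrist','side','scene'):
    p=ctrl.snapshot(n); ims.append(p['frame'])
    for r in ctrl.regions_of(p,'tub'):
        m=r['mask']; hs=cv2.cvtColor(p['frame'],cv2.COLOR_BGR2HSV)[m]
        if np.median(hs[:,1])>120 or m.sum()>12000: continue
        def hull(q):
            P=np.vstack([np.c_[q[0]+rr*np.cos(th),q[1]+rr*np.sin(th),0*th+z] for z,rr in((0,.026),(.078,.0275),(.1,.0275))]); uv=proj(p,P); return np.r_[uv.min(0),uv.max(0)]
        q=minimize(lambda q:np.sum((hull(q)-np.array(r['rect']))**2),[.58,-.279],method='Nelder-Mead').x
        print(n,r['conf'],r['rect'],q.round(4),hull(q).round())
    if n=='wrist':
        cv2.circle
        for z in(.1,):
            for uv in proj(p,np.c_[.58+.0275*np.cos(th),-.279+.0275*np.sin(th),0*th+z]): cv2.circle(p['frame'],tuple(int(v) for v in uv),1,(0,0,255),-1)
        cv2.imwrite('pics/w2.png',p['frame'])
to([.58,-.279,.26],-np.pi/4)
```

```text
wrist 0.91 [235.4, 143.3, 282.1, 199.9] [ 0.5822 -0.2766] [234. 144. 283. 200.]
wrist 0.66 [1.4, 0.0, 117.4, 104.5] [ 0.5182 -0.0231] [  6.  14. 111.  83.]
side 0.9 [142.2, 195.2, 175.9, 230.8] [ 0.5824 -0.2712] [143. 197. 175. 229.]
scene 0.7 [207.6, 266.0, 231.4, 307.9] [ 0.5839 -0.2797] [208. 265. 231. 309.]
pos [ 0.5802 -0.2784  0.2604] off [-0.0006  0.0003  0.0004] rot [ 0.002 -0.001  0.001] t 8.65 F [0.6 0.4 0.1]
```

View pics/w2.png

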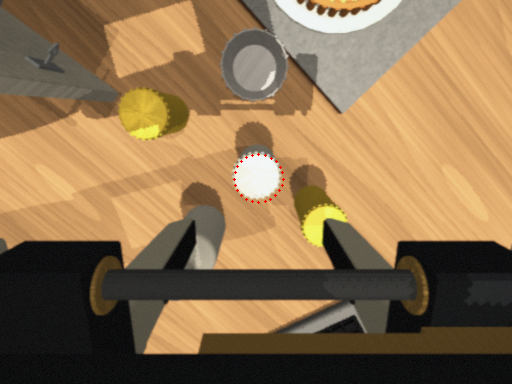

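The wrist view shows the white tub top at (258,177). The predicted circle fits within 1-2 px. The bottle (205,235) and the yellow tub (322,222) are clear of the finger line. Descend and grip on the lid.

Emit:
send_rows(
  series=[
    {"offset": [0.001,0.001,0.06],"rot": [0,0,0],"grip": 85},
    {"offset": [0.001,0.001,0.11],"rot": [0,0,0],"grip": 85},
    {"offset": [0.001,0.001,0.15],"rot": [0,0,0],"grip": 85},
    {"offset": [0.001,0.001,0.183],"rot": [0,0,0],"grip": 85},
    {"offset": [0.001,0.001,0.183],"rot": [0,0,0],"grip": 85},
    {"offset": [0.001,0.001,0.183],"rot": [0,0,0],"grip": 85},
  ],
)

```text
clock: 9.4
eef_pos: [0.5821, -0.2792, 0.0777]
tool_rot: [0.001, 0.924, 0.383, 0.001]
contact_force: [0.2, -1.1, 0.6]
opening: 0.0789
grasp_force: 0.0
```

Emit:
send_rows(
  series=[
    {"offset": [0,0,0],"rot": [0,0,0],"grip": 50},
    {"offset": [0,0,0],"rot": [0,0,0],"grip": 50},
    {"offset": [0,0,0],"rot": [0,0,0],"grip": 50},
    {"offset": [0,0,0],"rot": [0,0,0],"grip": 50},
    {"offset": [0,0,0],"rot": [0,0,0],"grip": 50},
    {"offset": [0,0,-0.02],"rot": [0,0,0],"grip": 50},
    {"offset": [0,0,-0.04],"rot": [0,0,0],"grip": 50},
    {"offset": [0,0,-0.04],"rot": [0,0,0],"grip": 50},
  ],
  grip_force=20,
)

```text
clock: 10.4
eef_pos: [0.583, -0.28, 0.1193]
tool_rot: [0.002, 0.924, 0.382, 0.002]
contact_force: [0.1, -0.3, -2.2]
opening: 0.0529
grasp_force: 19.7
```

Run:
```python
from h import *
p,a=door(1.305,.184,.039); print(p,a); to([*p,.31],a)
```

```text
[0.54272775 0.02253737] -1.434
pos [ 0.583  -0.28    0.1193] off [ 0.1855 -0.2415 -0.1918] rot [ 0.005 -0.003  0.648] t 10.4 F [ 0.1 -0.3 -2.2]
```

Emit:
send_rows(
  series=[
    {"offset": [0,0,-0.055],"rot": [0,0,0],"grip": 50},
    {"offset": [0,0,-0.11],"rot": [0,0,0],"grip": 50},
    {"offset": [0,0,-0.165],"rot": [0,0,0],"grip": 50},
    {"offset": [0,0,-0.192],"rot": [0,0,0.1],"grip": 50},
    {"offset": [0.031,-0.04,-0.192],"rot": [0,0,0.22],"grip": 50},
    {"offset": [0.062,-0.08,-0.192],"rot": [0,0,0.36],"grip": 50},
    {"offset": [0.093,-0.12,-0.192],"rot": [0,0,0.5],"grip": 50},
    {"offset": [0.12,-0.156,-0.192],"rot": [0,0,0.648],"grip": 50},
  ],
)

```text
clock: 11.4
eef_pos: [0.5553, -0.0819, 0.3074]
tool_rot: [-0.0, 0.998, 0.066, -0.0]
contact_force: [-0.0, 0.3, -3.9]
opening: 0.0516
grasp_force: 20.0
```

Run:
```python
from h import *
p,a=door(1.305,.184,.039); to([*p,.31],a)
```

```text
pos [ 0.5553 -0.0819  0.3074] off [ 0.0013 -0.1052 -0.0026] rot [-0.    -0.    -0.005] t 11.4 F [-0.   0.3 -3.9]
```

Emit:
send_rows(
  series=[
    {"offset": [0.001,-0.035,-0.002],"rot": [0,0,0],"grip": 50},
    {"offset": [0.001,-0.07,-0.002],"rot": [0,0,0],"grip": 50},
    {"offset": [0.001,-0.105,-0.002],"rot": [0,0,0],"grip": 50},
    {"offset": [0.001,-0.105,-0.002],"rot": [0,0,0],"grip": 50},
    {"offset": [0.001,-0.105,-0.002],"rot": [0,0,0],"grip": 50},
  ],
)

```text
clock: 12.02
eef_pos: [0.5424, 0.0202, 0.3095]
tool_rot: [0.0, 0.998, 0.069, -0.0]
contact_force: [-0.2, 0.1, -2.6]
opening: 0.052
grasp_force: 20.0
```

Run:
```python
from h import *
p,a=door(1.305,.184,.039); to([*p,.31],a)
out=np.zeros((600,800,3),np.uint8)
k=0
for n in('scene','side','wrist'):
    q=ctrl.snapshot(n); f=q['frame'].copy()
    def ln(pts,col):
        uv=proj(q,pts).astype(int); cv2.polylines(f,[uv.reshape(-1,1,2)],True,col,1)
    ln([[*door(1.305,x,y)[0],.2] for x,y in((.134,.0005),(.234,.0005),(.234,.0775),(.134,.0775))],(0,255,0))
    ln([[*door(1.305,x,y)[0],z] for x,y,z in((0,-.016,.288),(.28,-.016,.288),(.28,0,.288),(0,0,.288))],(0,0,255))
    if n=='scene': out[:300,:400]=cv2.resize(f[100:250,190:390],(400,300))
    elif n=='side': out[:300,400:]=cv2.resize(f[60:210,200:400],(400,300))
    else: out[300:,:400]=cv2.resize(f,(400,300))
cv2.imwrite('pics/p1.png',out)
```

```text
pos [0.5424 0.0202 0.3095] off [ 0.0006 -0.0022 -0.0005] rot [0. 0. 0.] t 12.03 F [-0.2  0.1 -2.6]
```

View pics/p1.png

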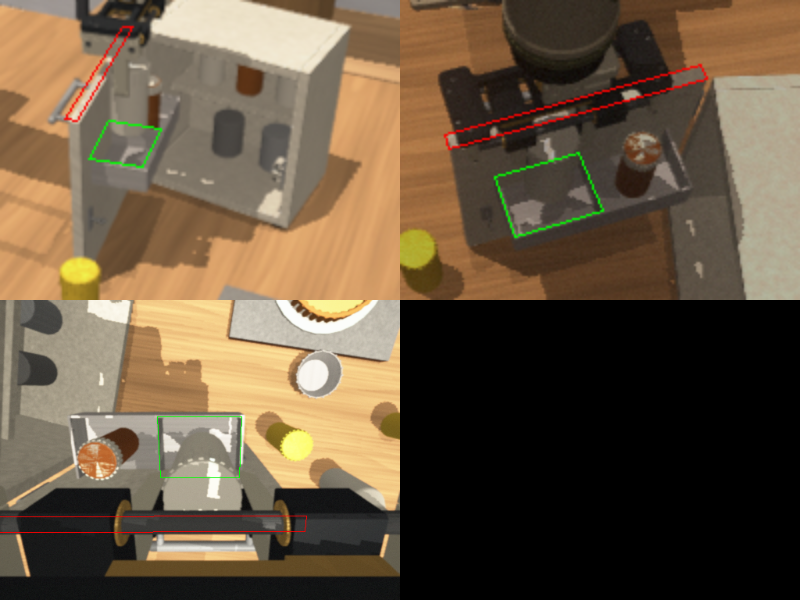

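The model overlay matches rack and door, the held tub is over the empty bay and the jar stands. I'll lower it.

Emit:
send_rows(
  series=[
    {"offset": [0.0005,-0.002,0.025],"rot": [0,0,0],"grip": 50},
    {"offset": [0.0005,-0.002,0.045],"rot": [0,0,0],"grip": 50},
    {"offset": [0.0005,-0.002,0.058],"rot": [0,0,0],"grip": 50},
    {"offset": [0.0005,-0.002,0.065],"rot": [0,0,0],"grip": 50},
    {"offset": [0.0005,-0.002,0.065],"rot": [0,0,0],"grip": 50},
    {"offset": [0.0005,-0.002,0.065],"rot": [0,0,0],"grip": 50},
  ],
)

```text
clock: 12.92
eef_pos: [0.5431, 0.0226, 0.2455]
tool_rot: [0.0, 0.998, 0.068, 0.001]
contact_force: [-0.1, -1.0, -3.0]
opening: 0.0514
grasp_force: 20.0
```

Emit:
send_rows(
  series=[
    {"offset": [0,0,0.001],"rot": [0,0,0],"grip": 50},
    {"offset": [0,0,0.001],"rot": [0,0,0],"grip": 50},
  ],
)

```text
clock: 13.18
eef_pos: [0.5428, 0.0226, 0.2439]
tool_rot: [0.0, 0.998, 0.068, 0.0]
contact_force: [-0.5, -0.2, -3.8]
opening: 0.0518
grasp_force: 20.0
```

Emit:
send_rows(
  series=[
    {"offset": [0,0,0.001],"rot": [0,0,0],"grip": 50},
    {"offset": [0,0,0.001],"rot": [0,0,0],"grip": 50},
  ],
)

```text
clock: 13.42
eef_pos: [0.5426, 0.0226, 0.2425]
tool_rot: [0.0, 0.998, 0.068, -0.0]
contact_force: [-0.4, 1.0, -3.0]
opening: 0.0518
grasp_force: 20.0
```

Emit:
send_rows(
  series=[
    {"offset": [0,0,0.001],"rot": [0,0,0],"grip": 50},
    {"offset": [0,0,0.001],"rot": [0,0,0],"grip": 50},
  ],
)

```text
clock: 13.68
eef_pos: [0.5427, 0.0226, 0.2417]
tool_rot: [-0.0, 0.998, 0.068, 0.0]
contact_force: [-0.5, -0.5, -2.6]
opening: 0.0518
grasp_force: 20.0
```

Emit:
send_rows(
  series=[
    {"offset": [0,0,0.001],"rot": [0,0,0],"grip": 50},
    {"offset": [0,0,0.001],"rot": [0,0,0],"grip": 50},
  ],
)

```text
clock: 13.92
eef_pos: [0.5431, 0.0228, 0.2416]
tool_rot: [-0.0, 0.998, 0.068, 0.001]
contact_force: [-0.7, 2.1, 5.0]
opening: 0.0517
grasp_force: 20.0
```

Emit:
send_rows(
  series=[
    {"offset": [0,0,0.001],"rot": [0,0,0],"grip": 50},
    {"offset": [0,0,0.001],"rot": [0,0,0],"grip": 50},
  ],
)

```text
clock: 14.18
eef_pos: [0.5436, 0.0229, 0.2416]
tool_rot: [-0.0, 0.998, 0.069, 0.002]
contact_force: [-1.0, 1.6, 8.8]
opening: 0.0519
grasp_force: 20.0
```

The tub is on the floor. Release and rise.

Emit:
send_rows(
  series=[
    {"offset": [0,0,-0.001],"rot": [0,0,0],"grip": 52},
    {"offset": [0,0,-0.001],"rot": [0,0,0],"grip": 66},
    {"offset": [0,0,-0.001],"rot": [0,0,0],"grip": 66},
    {"offset": [0,0,-0.001],"rot": [0,0,0],"grip": 66},
    {"offset": [0,0,-0.02],"rot": [0,0,0],"grip": 66},
    {"offset": [0,0,-0.05],"rot": [0,0,0],"grip": 66},
    {"offset": [0,0,-0.09],"rot": [0,0,0],"grip": 66},
    {"offset": [0,0,-0.12],"rot": [0,0,0],"grip": 66},
  ],
)

```text
clock: 15.18
eef_pos: [0.543, 0.0225, 0.3632]
tool_rot: [0.0, 0.998, 0.068, 0.001]
contact_force: [1.2, -0.0, -0.2]
opening: 0.0612
grasp_force: 0.0
```

Run:
```python
from h import *
p,a=door(1.305,.19,-.051); to([*p,.362],a+np.pi/2)
out=np.zeros((600,800,3),np.uint8); th=np.linspace(0,2*np.pi,24)
b,_=door(1.305,.184,.039)
for n in('scene','side','wrist'):
    q=ctrl.snapshot(n); f=q['frame'].copy()
    def ln(pts,col):
        uv=proj(q,pts).astype(int); cv2.polylines(f,[uv.reshape(-1,1,2)],True,col,1)
    ln(np.c_[b[0]+.0275*np.cos(th),b[1]+.0275*np.sin(th),0*th+.265],(0,255,0))
    ln([[*door(1.305,x,y)[0],z] for x,y,z in((0,-.016,.288),(.28,-.016,.288),(.28,0,.288),(0,0,.288))],(0,0,255))
    if n=='scene': out[:300,:400]=cv2.resize(f[100:250,190:390],(400,300))
    elif n=='side': out[:300,400:]=cv2.resize(f[60:210,200:400],(400,300))
    else: out[300:,:400]=cv2.resize(f,(400,300))
cv2.imwrite('pics/p2.png',out)
```

```text
pos [0.543  0.0225 0.3632] off [-0.0903  0.0059  0.001 ] rot [ 0.003 -0.002 -1.571] t 15.18 F [ 1.2 -0.  -0.2]
```

View pics/p2.png

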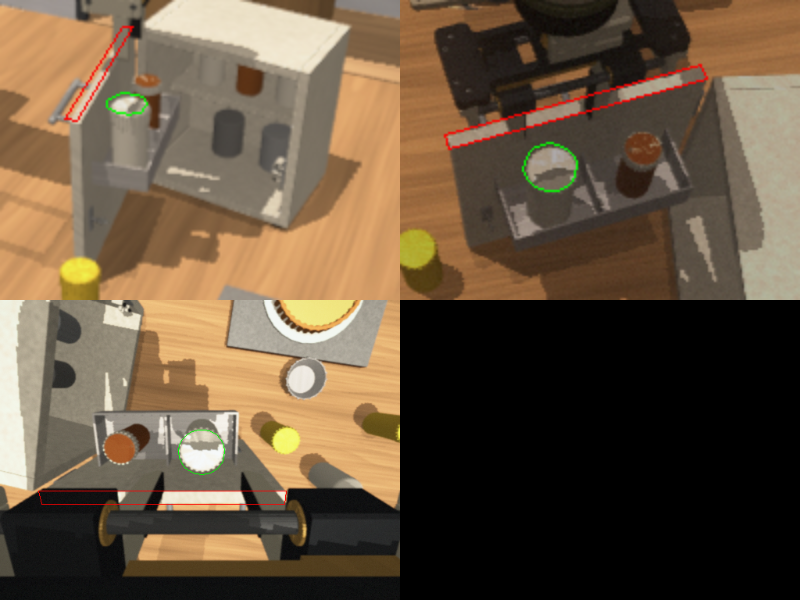

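The tub stands centred in the bay, on the predicted circle in all views. The jar is upright and the door unmoved. Back to the handle.

Emit:
send_rows(
  series=[
    {"offset": [-0.02,0.001,-0.01],"rot": [0,0,-0.18],"grip": 25},
    {"offset": [-0.04,0.003,-0.01],"rot": [0,0,-0.36],"grip": 25},
    {"offset": [-0.06,0.004,-0.01],"rot": [0,0,-0.54],"grip": 25},
    {"offset": [-0.08,0.005,-0.01],"rot": [0,0,-0.72],"grip": 25},
    {"offset": [-0.09,0.006,-0.01],"rot": [0,0,-0.9],"grip": 25},
    {"offset": [-0.09,0.006,-0.01],"rot": [0,0,-1.08],"grip": 25},
    {"offset": [-0.09,0.006,0],"rot": [0,0,-1.26],"grip": 25},
    {"offset": [-0.09,0.006,0],"rot": [0,0,-1.44],"grip": 25},
  ],
)

```text
clock: 16.32
eef_pos: [0.4536, 0.0044, 0.3577]
tool_rot: [-0.001, 0.703, 0.711, -0.001]
contact_force: [-0.3, -1.0, 0.1]
opening: 0.023
grasp_force: 0.0
```

Run:
```python
from h import *
p,a=door(1.305,.19,-.051); to([*p,.255],a+np.pi/2)
```

```text
pos [0.4536 0.0044 0.3577] off [-1.000e-04  1.100e-03  1.027e-01] rot [-0.003 -0.001 -0.125] t 16.32 F [-0.3 -1.   0.1]
```

Emit:
send_rows(
  series=[
    {"offset": [0,0.001,0],"rot": [0,0,-0.125],"grip": 25},
    {"offset": [0,0.001,0],"rot": [0,0,-0.125],"grip": 25},
    {"offset": [0,0.001,0],"rot": [0,0,-0.125],"grip": 25},
  ],
)

```text
clock: 16.7
eef_pos: [0.4551, 0.0044, 0.3591]
tool_rot: [-0.0, 0.66, 0.751, -0.0]
contact_force: [0.5, -0.8, -0.1]
opening: 0.0233
grasp_force: 0.0
```

Run:
```python
from h import *
p,a=door(1.305,.19,-.051); to([*p,.256],a+np.pi/2)
```

```text
pos [0.4551 0.0044 0.3591] off [ 0.     -0.0006  0.1031] rot [-0.001 -0.    -0.009] t 16.7 F [ 0.5 -0.8 -0.1]
```

Emit:
send_rows(
  series=[
    {"offset": [0,-0.0005,0.05],"rot": [0,0,-0.009],"grip": 25},
    {"offset": [0,-0.0005,0.08],"rot": [0,0,-0.009],"grip": 25},
    {"offset": [0,-0.0005,0.103],"rot": [0,0,-0.009],"grip": 25},
    {"offset": [0,-0.0005,0.103],"rot": [0,0,-0.009],"grip": 25},
  ],
)

```text
clock: 17.2
eef_pos: [0.4535, 0.0044, 0.2546]
tool_rot: [-0.002, 0.657, 0.754, -0.001]
contact_force: [1.3, -0.0, 0.6]
opening: 0.0233
grasp_force: 0.0
```

Emit:
send_rows(
  series=[
    {"offset": [0,0,0],"rot": [0,0,0],"grip": 6},
    {"offset": [0,0,0],"rot": [0,0,0],"grip": 6},
    {"offset": [0,0,0],"rot": [0,0,0],"grip": 6},
    {"offset": [0,0,0],"rot": [0,0,0],"grip": 6},
  ],
  grip_force=25,
)

```text
clock: 17.7
eef_pos: [0.4556, 0.0041, 0.2581]
tool_rot: [0.001, 0.656, 0.755, 0.001]
contact_force: [-0.4, -0.2, 5.3]
opening: 0.0102
grasp_force: 25.0
```

```bash
python3 arc.py -.05 -.12 -.2 -.28 -.36 -.44 -.52 -.6 -.56 -.4; python3 -c "
from h import *
p,a=door(1.305,.19,-.051); to([*p,.256],a+np.pi/2)"
```

```text
-0.05: [-0.0023, 0.0096, 0] rot -0.05
-0.12: [-0.0047, 0.0231, 0] rot -0.12
-0.2: [-0.0063, 0.0388, 0] rot -0.2
-0.28: [-0.0067, 0.0545, 0] rot -0.28
-0.36: [-0.0058, 0.0702, 0] rot -0.36
-0.44: [-0.0036, 0.0858, 0] rot -0.44
-0.52: [-0.0002, 0.1011, 0] rot -0.52
-0.6: [0.0044, 0.1162, 0] rot -0.6
-0.56: [0.0019, 0.1087, 0] rot -0.56
-0.4: [-0.0049, 0.0780, 0] rot -0.4
pos [0.4556 0.0041 0.2581] off [ 0.0004 -0.0012  0.0021] rot [0.003 0.001 0.003] t 17.7 F [-0.4 -0.2  5.3]
```

Emit:
send_rows(
  series=[
    {"offset": [-0.0023,0.0096,-0.001],"rot": [0,0,-0.05],"grip": 6},
    {"offset": [-0.0047,0.0231,-0.001],"rot": [0,0,-0.12],"grip": 6},
    {"offset": [-0.0063,0.0388,-0.001],"rot": [0,0,-0.2],"grip": 6},
    {"offset": [-0.0067,0.0545,-0.001],"rot": [0,0,-0.28],"grip": 6},
    {"offset": [-0.0058,0.0702,-0.001],"rot": [0,0,-0.36],"grip": 6},
    {"offset": [-0.0036,0.0858,-0.001],"rot": [0,0,-0.44],"grip": 6},
    {"offset": [-0.0002,0.1011,-0.001],"rot": [0,0,-0.52],"grip": 6},
    {"offset": [0.0044,0.1162,-0.001],"rot": [0,0,-0.6],"grip": 6},
  ],
)

```text
clock: 18.7
eef_pos: [0.5699, 0.0253, 0.2582]
tool_rot: [0.0, 0.402, 0.915, 0.0]
contact_force: [-1.1, 2.1, 3.6]
opening: 0.0103
grasp_force: 25.0
```

Emit:
send_rows(
  series=[
    {"offset": [-0.0032,0.0134,0],"rot": [0,0,-0.07],"grip": 6},
    {"offset": [-0.0055,0.029,0],"rot": [0,0,-0.15],"grip": 6},
    {"offset": [-0.0066,0.0466,0],"rot": [0,0,-0.24],"grip": 6},
    {"offset": [-0.0064,0.0623,0],"rot": [0,0,-0.32],"grip": 6},
    {"offset": [-0.0049,0.078,0],"rot": [0,0,-0.4],"grip": 6},
    {"offset": [-0.0031,0.0877,0],"rot": [0,0,-0.45],"grip": 6},
    {"offset": [-0.0012,0.0973,0],"rot": [0,0,-0.5],"grip": 6},
    {"offset": [-0.0012,0.0973,0],"rot": [0,0,-0.5],"grip": 6},
  ],
)

```text
clock: 19.7
eef_pos: [0.6423, 0.0903, 0.2582]
tool_rot: [0.0, 0.164, 0.986, 0.0]
contact_force: [-0.9, 0.7, 4.6]
opening: 0.0101
grasp_force: 25.0
```

Run:
```python
from h import *
for th in (0,.16,.2,.24):
    p,a=door(th,.19,-.051); print(th,p); to([*p,.256],a+np.pi/2)
```

```text
0 [0.66086053 0.12448168]
pos [0.6423 0.0903 0.2582] off [-0.0064  0.0383  0.0022] rot [ 0.001  0.001 -0.201] t 19.7 F [-0.9  0.7  4.6]
0.16 [0.64658589 0.09646617]
pos [0.6423 0.0903 0.2582] off [-0.002   0.0072  0.0022] rot [ 0.001  0.001 -0.041] t 19.7 F [-0.9  0.7  4.6]
0.2 [0.64233159 0.08984694]
pos [0.6423 0.0903 0.2582] off [-0.0001 -0.0004  0.0022] rot [ 0.001  0.001 -0.001] t 19.7 F [-0.9  0.7  4.6]
0.24 [0.63781598 0.08340313]
pos [0.6423 0.0903 0.2582] off [ 0.0021 -0.008   0.0022] rot [0.001 0.001 0.039] t 19.7 F [-0.9  0.7  4.6]
```

Emit:
send_rows(
  series=[
    {"offset": [-0.002,0.0077,0],"rot": [0,0,-0.04],"grip": 6},
    {"offset": [-0.0034,0.0144,0],"rot": [0,0,-0.075],"grip": 6},
    {"offset": [-0.0045,0.0212,0],"rot": [0,0,-0.11],"grip": 6},
    {"offset": [-0.0045,0.0212,0],"rot": [0,0,-0.11],"grip": 6},
  ],
)

```text
clock: 20.2
eef_pos: [0.6534, 0.1089, 0.2582]
tool_rot: [0.0, 0.109, 0.994, 0.0]
contact_force: [-2.3, 1.4, 5.6]
opening: 0.0103
grasp_force: 25.0
```

Emit:
send_rows(
  series=[
    {"offset": [-0.0005,0.0019,0],"rot": [0,0,-0.01],"grip": 6},
    {"offset": [-0.001,0.0038,0],"rot": [0,0,-0.02],"grip": 6},
    {"offset": [-0.001,0.0038,0],"rot": [0,0,-0.02],"grip": 6},
  ],
)

```text
clock: 20.58
eef_pos: [0.655, 0.1121, 0.2582]
tool_rot: [0.0, 0.1, 0.995, 0.0]
contact_force: [-2.4, 1.0, 5.1]
opening: 0.0099
grasp_force: 25.0
```

Emit:
send_rows(
  series=[
    {"offset": [-0.0005,0.0019,0],"rot": [0,0,-0.01],"grip": 6},
    {"offset": [-0.0005,0.0019,0],"rot": [0,0,-0.01],"grip": 6},
  ],
)

```text
clock: 20.82
eef_pos: [0.6559, 0.1138, 0.2582]
tool_rot: [0.0, 0.095, 0.995, 0.0]
contact_force: [-1.8, 1.6, 6.0]
opening: 0.01
grasp_force: 25.0
```

Emit:
send_rows(
  series=[
    {"offset": [-0.0005,0.0019,0],"rot": [0,0,-0.01],"grip": 6},
    {"offset": [-0.0005,0.0019,0],"rot": [0,0,-0.01],"grip": 6},
  ],
)

```text
clock: 21.08
eef_pos: [0.6567, 0.1154, 0.2582]
tool_rot: [0.0, 0.09, 0.996, 0.0]
contact_force: [-1.4, 0.6, 5.2]
opening: 0.0101
grasp_force: 25.0
```

Emit:
send_rows(
  series=[
    {"offset": [-0.0005,0.0019,0],"rot": [0,0,-0.01],"grip": 6},
    {"offset": [-0.0005,0.0019,0],"rot": [0,0,-0.01],"grip": 6},
  ],
)

```text
clock: 21.32
eef_pos: [0.6572, 0.1165, 0.2582]
tool_rot: [-0.0, 0.085, 0.996, -0.0]
contact_force: [-4.7, -2.0, 6.2]
opening: 0.01
grasp_force: 25.0
```

Emit:
send_rows(
  series=[
    {"offset": [-0.0005,0.0019,0],"rot": [0,0,-0.01],"grip": 6},
    {"offset": [-0.0005,0.0019,0],"rot": [0,0,-0.01],"grip": 6},
  ],
)

```text
clock: 21.58
eef_pos: [0.658, 0.1181, 0.2581]
tool_rot: [-0.0, 0.08, 0.997, -0.001]
contact_force: [-4.6, -2.2, 7.4]
opening: 0.0104
grasp_force: 25.0
```

Emit:
send_rows(
  series=[
    {"offset": [-0.0003,0.0015,0],"rot": [0,0,-0.008],"grip": 6},
    {"offset": [-0.0003,0.0015,0],"rot": [0,0,-0.008],"grip": 6},
  ],
)

```text
clock: 21.82
eef_pos: [0.6585, 0.1194, 0.2582]
tool_rot: [-0.0, 0.076, 0.997, -0.001]
contact_force: [-5.5, -2.9, 6.1]
opening: 0.0099
grasp_force: 25.0
```

Emit:
send_rows(
  series=[
    {"offset": [-0.0003,0.0015,0],"rot": [0,0,-0.008],"grip": 6},
    {"offset": [-0.0003,0.0015,0],"rot": [0,0,-0.008],"grip": 6},
  ],
)

```text
clock: 22.08
eef_pos: [0.6591, 0.1208, 0.2582]
tool_rot: [-0.0, 0.072, 0.997, -0.001]
contact_force: [-3.7, -2.2, 5.9]
opening: 0.0105
grasp_force: 25.0
```

Emit:
send_rows(
  series=[
    {"offset": [-0.0005,0.0015,0],"rot": [0,0,-0.007],"grip": 6},
    {"offset": [-0.0005,0.0015,0],"rot": [0,0,-0.007],"grip": 6},
  ],
)

```text
clock: 22.32
eef_pos: [0.6597, 0.1222, 0.2582]
tool_rot: [-0.0, 0.069, 0.998, -0.001]
contact_force: [-5.3, -3.5, 5.5]
opening: 0.0101
grasp_force: 25.0
```

Emit:
send_rows(
  series=[
    {"offset": [-0.0003,0.0012,0],"rot": [0,0,-0.006],"grip": 6},
    {"offset": [-0.0003,0.0012,0],"rot": [0,0,-0.006],"grip": 6},
  ],
)

```text
clock: 22.58
eef_pos: [0.6602, 0.1231, 0.2582]
tool_rot: [-0.0, 0.066, 0.998, -0.001]
contact_force: [-5.3, -2.8, 7.4]
opening: 0.0103
grasp_force: 25.0
```

Emit:
send_rows(
  series=[
    {"offset": [-0.0003,0.0012,0],"rot": [0,0,-0.006],"grip": 6},
    {"offset": [-0.0003,0.0012,0],"rot": [0,0,-0.006],"grip": 6},
  ],
)

```text
clock: 22.82
eef_pos: [0.6606, 0.1241, 0.2582]
tool_rot: [-0.0, 0.063, 0.998, -0.001]
contact_force: [-5.7, -5.1, 6.4]
opening: 0.01
grasp_force: 25.0
```

Emit:
send_rows(
  series=[
    {"offset": [-0.0002,0.001,0],"rot": [0,0,-0.005],"grip": 6},
    {"offset": [-0.0002,0.001,0],"rot": [0,0,-0.005],"grip": 6},
  ],
)

```text
clock: 23.08
eef_pos: [0.6608, 0.1247, 0.2582]
tool_rot: [-0.0, 0.061, 0.998, -0.001]
contact_force: [-5.8, -5.0, 6.7]
opening: 0.0103
grasp_force: 25.1
```

Emit:
send_rows(
  series=[
    {"offset": [-0.0002,0.001,0],"rot": [0,0,-0.005],"grip": 6},
    {"offset": [-0.0002,0.001,0],"rot": [0,0,-0.005],"grip": 6},
  ],
)

```text
clock: 23.32
eef_pos: [0.6614, 0.1261, 0.2582]
tool_rot: [-0.0, 0.058, 0.998, -0.001]
contact_force: [-4.2, -2.8, 6.0]
opening: 0.0104
grasp_force: 25.0
```

Emit:
send_rows(
  series=[
    {"offset": [-0.0002,0.001,0],"rot": [0,0,-0.005],"grip": 6},
    {"offset": [-0.0002,0.001,0],"rot": [0,0,-0.005],"grip": 6},
  ],
)

```text
clock: 23.58
eef_pos: [0.6624, 0.1286, 0.2582]
tool_rot: [0.001, 0.055, 0.998, 0.0]
contact_force: [0.3, 2.6, 5.3]
opening: 0.0099
grasp_force: 25.0
```

The push dropped and reversed, so the catch is drawing the door in. Two more small steps.

Emit:
send_rows(
  series=[
    {"offset": [-0.0002,0.001,0],"rot": [0,0,-0.005],"grip": 6},
    {"offset": [-0.0002,0.001,0],"rot": [0,0,-0.005],"grip": 6},
  ],
)

```text
clock: 23.82
eef_pos: [0.6624, 0.1288, 0.2582]
tool_rot: [0.0, 0.053, 0.999, -0.0]
contact_force: [-1.3, -1.3, 6.9]
opening: 0.0102
grasp_force: 25.0
```

Emit:
send_rows(
  series=[
    {"offset": [-0.0002,0.001,0],"rot": [0,0,-0.005],"grip": 6},
    {"offset": [-0.0002,0.001,0],"rot": [0,0,-0.005],"grip": 6},
  ],
)

```text
clock: 24.08
eef_pos: [0.6625, 0.1291, 0.2582]
tool_rot: [0.0, 0.051, 0.999, -0.001]
contact_force: [-3.0, -3.6, 6.8]
opening: 0.01
grasp_force: 25.0
```

Emit:
send_rows(
  series=[
    {"offset": [0,0,0],"rot": [0,0,0],"grip": 24},
    {"offset": [0,0,0],"rot": [0,0,0],"grip": 24},
    {"offset": [0,0,0],"rot": [0,0,0],"grip": 24},
    {"offset": [0,0,-0.03],"rot": [0,0,0],"grip": 24},
    {"offset": [0,0,-0.08],"rot": [0,0,0],"grip": 24},
    {"offset": [0,-0.03,-0.13],"rot": [0,0,0],"grip": 24},
    {"offset": [0,-0.09,-0.13],"rot": [0,0,0],"grip": 24},
    {"offset": [0,-0.15,-0.13],"rot": [0,0,0],"grip": 24},
  ],
)

```text
clock: 25.08
eef_pos: [0.6475, -0.02, 0.3885]
tool_rot: [0.001, 0.05, 0.999, -0.0]
contact_force: [1.8, -1.1, 0.1]
opening: 0.0223
grasp_force: 0.0
```

Emit:
send_rows(
  series=[
    {"offset": [0.06,0,0],"rot": [0,0,0],"grip": 24},
    {"offset": [0.12,0,0],"rot": [0,0,0],"grip": 24},
    {"offset": [0.18,0,0],"rot": [0,0,0],"grip": 24},
    {"offset": [0.18,0,0],"rot": [0,0,0],"grip": 24},
  ],
)

```text
clock: 25.58
eef_pos: [0.4652, -0.0004, 0.3882]
tool_rot: [0.001, 0.05, 0.999, -0.0]
contact_force: [-0.6, -0.2, -0.1]
opening: 0.0225
grasp_force: 0.0
```

Run:
```python
from h import *
s=ctrl.snapshot('side'); c=ctrl.snapshot('scene')
a=cv2.resize(s['frame'][90:265,322:482],None,fx=3.4,fy=3.4,interpolation=cv2.INTER_CUBIC)
out=np.zeros((600,800,3),np.uint8); out[:a.shape[0],:a.shape[1]]=a; out[:192,544:]=cv2.resize(c['frame'],(256,192))
cv2.imwrite('pics/f1.png',out); o=ctrl.get_obs(); print(o['eef_pos'],o['contact_force'],o['clock'])
```

```text
[ 0.46831817 -0.00087956  0.38822032] [ 0.63504901 -0.66640992  0.17676831] 25.675
```

View pics/f1.png

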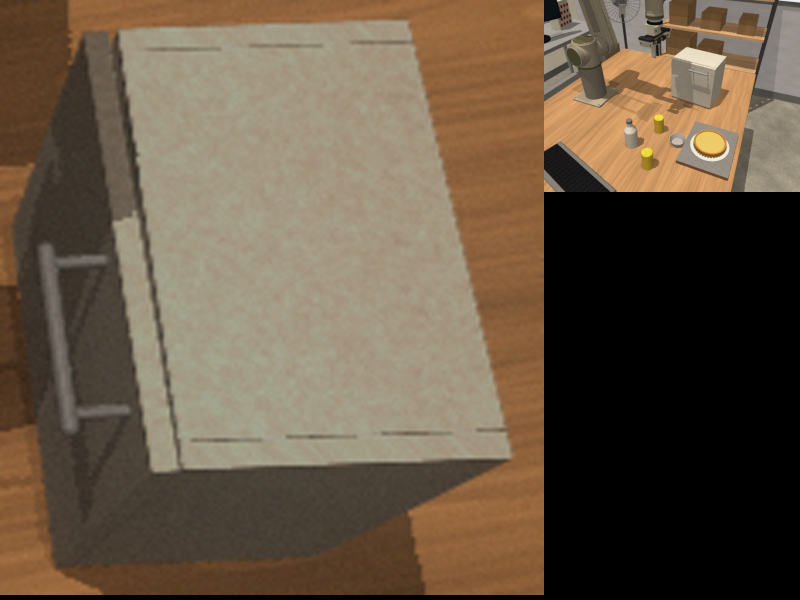

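The door is shut and holds by itself. The far corner of its outer top edge is at (151,472), against (145,473) at the start, so it sits a few mm farther in. Bottle and tin have not moved.

```bash
python3 -c "
from cell import ctrl
print(ctrl.finish_job())"
```

```text
the job is handed in; nothing more can be done
None
```

I handed the job in at about 26 s of the 70 s; no verdict came back. The white tub was standing upright in the empty bay before I shut the door (I couldn't see it afterwards), the catch snapped and holds the door by itself, and the bottle and tin look unmoved.

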